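Put the antifouling tin away in the paint locker

TASK

Pull the locker door wide open through its roller catch, stand the red-banded paint tin upright on the locker floor and let go of it, then push the door shut until the catch snaps and it stays fully closed. Keep the tin upright throughout, and leave the bottle, the tape, the brush and the tray where they are.

Things in the scene. Friction and masses are not known exactly. Their poses are not given: they have to be found in the camera images.
- locker: Fixed blue paint locker, 200 deep (its x) x 240 wide (y) x 280 high; clear roof (underside at 272) and clear back, sides 8 thick, inner floor 12 above the bench. Origin: centre of its underside; x points from door to back. The inside runs x -100 (door opening, facing the robot) to +94, y +-112 mm. Under the roof the tin must go in with the tool tilted 30 to 40 degrees, fingers leading.
- door (a joint): Door angle: 0 shut, grows as it opens towards the robot, end stop 1.75 rad. Light hinge friction: stays about where it is left. A sprung roller catch at the top of the free edge: about 8 N at the handle pulls it free, clear of it beyond 0.08 rad. Closing, it meets the roller at 0.08 rad, needs 8 to 10 N at the handle, and past 0.03 rad the spring snaps it shut.
- door_handle (a point): Grip point on the axis of the orange door handle, 250 above the bench: an upright round post, 14 in diameter, free from 212 to 270 above the bench, joined to the door only by a level arm at its lower end. Its axis is 50 in front of the door's outer face (43 free gap). Door shut, it lies at x -164, y -90 mm in the locker's axes.
- door_hinge (a point): Point on the door's upright hinge axis, 250 above the bench; at x -107, y +120 mm in the locker's axes. Door panel 14 thick, 240 wide, 4 to 276 above the bench; opens clockwise seen from above (free edge towards the robot, then round to the robot's left).
- tin: White paint tin with a red band and steel lid, a cylinder 64 in diameter and 110 high, 0.3 to 0.65 kg, standing on the bench. Origin at the centre of its underside, z up along the tin.
- thinner: Aluminium bottle with yellow label and black cap, 56 in diameter, 150 high, standing on the locker floor towards the back. Origin at the centre of its underside. Bystander.
- tape: Roll of masking tape lying flat, 110 in outer diameter, 45 high. Origin at the centre of its underside. Bystander.
- tray: Blue paint tray, 260 (its x) x 160 (its y) x 50 high. Origin at the centre of its underside. Bystander.
- brush: Paint brush lying flat, 200 long along its x. Bystander.
There are look-alikes about, which are no part of the job. There is more than one size of the tin; the job needs the middle-sized.

How it is judged:
By the outcome, as a careful person would: the job done as asked, in the order asked, and still so for the second after the job is handed in, with the robot touching nothing.
It also fails if it takes over 70 s, if anything falls off the work surface, if the arm or the gripper's body presses on something with over 40 N, if the wrist force passes 120 N, or if a joint passes its speed limit or range.

ROBOT

A 6-joint arm with a two-finger parallel gripper is mounted at the origin on the work surface. World frame = base frame: x ahead of the robot, y to its left, z up, the work surface at z = 0. Lengths are in m, angles in rad, forces in N, time in s.
With the tool pointing down it reaches from about 0.25 to 0.85 m from the base axis. Payload 12.5 kg.
Tool frame: the origin (TCP) lies between the finger pads; the fingertips stand 25 mm ahead of it and the grasp point (between the pads) lies 6 mm ahead of it; z points along the fingers, y is the line along which they close (so a half turn about z gives the same grasp; the last joint's range is limited). The gripper opens to 93 mm and grips with 3 to 60 N. Pads are 15 mm wide; open, the fingers measure 128 mm over their backs; the gripper's body (75 mm by 188 mm) begins 65 mm behind the grasp point.
Start: joints at [1.045, 0.351, 1.652, -0, 1.139, -0.085], TCP at [0.235, 0.497, 0.209] pointing down, gripper open.
Joint ranges: [-2.75, 2.75], [-0.79, 2.1], [0.01, 2.65], [-1.57, 4.71], [0.07, 3.14], [-2.87, 2.87]. Speed limits (rad/s): [2.22, 2.22, 2.79, 3.14, 3.14, 3.14].

INTERFACE

Orientations are given as a rotation vector (axis times angle).
In Python, from rig import bot, monitor, grab_frame, calibration gives the robot as it stands. Calls block until the motion is done:
- bot.move_pose(position, orientation): joint-space move of the TCP to a pose.
- bot.movel(position, velocity=0.15, ori=None): straight line of the TCP; ori=None keeps the orientation; velocity is the mean speed in m/s.
- bot.set_joints(angles): joint-space move.
- bot.gripper_to(opening, effort=None): opening from 0.0 (shut) to 1.0 (fully open); effort is the grip in N (None keeps the last); returns when the fingers have stopped.
- bot.pause(seconds).
- bot.solve_ik(position, orientation): joint angles nearest the present ones, or None.
- monitor.read_state(): the state.
- grab_frame(name): name is "scene" or "top" or "wrist"; returns (picture, depth): 400x640x3 uint8, red, green, blue; 400x640 float32, m along the optical axis (not along the pixel's ray), 0 where there is no reading.
- calibration(name): a dict with "intrinsics" (3x3 intrinsics, pixels), "distortion" ([k1, k2, p1, p2, k3] as OpenCV has them; the pictures are not rectified), "R" (3x3) and "t" (3): a world point X has camera coordinates R X + t; the wrist camera has in their place "hand_eye" (4x4, takes a point from camera to tool coordinates, whose origin is the TCP and whose axes are the flange's). Camera axes: x right, y down, z forward; pixel columns grow to the right and rows downward; lengths in m; the calibration is good to about 2 mm. A picture is of the moment at which its call begins: read the wrist's pose just before it. calibration takes no time and is no camera call.
A pose or a line that the arm cannot do raises bot.Unreachable and nothing moves.
- bot.sign_off(): hands the job in; it is judged then, once.
The state is a dict: "time": time; "qpos": joint angles; "joint_vel": joint speeds; "effort": joint torques, N m; "ee_pos": TCP position; "eef_rot": TCP orientation; "ft_force": force on the tool from outside, world axes, zero at the start; "wrist_torque": the same for the moment, N m; "opening": opening from 0.0 (shut) to 1.0 (fully open); "grasp_force": force on a finger pad.
Only numpy, scipy, OpenCV 4.12 (cv2) and the standard library are available. Lean on these libraries where they do the work, as an engineer would, in place of code of your own. Each camera call takes 0.05 s, during which the arm holds its last target. There are 200 camera calls.

## Working session

There is one attempt and no reset: what is moved stays moved. The work goes in short steps, each a Python script; the robot and the scene stay as the last script left them, time stands still between calls to the robot, and variables do not carry over. Pictures are saved under pics/ and viewed, at most 10 in all, crops included, and the job is handed in when it is done.

```bash
ls; mkdir -p pics
cat > h.py <<'E'
import numpy as np, cv2
from rig import bot, monitor, grab_frame, calibration
from scipy.spatial.transform import Rotation as Ro
def save(n,im): cv2.imwrite('pics/'+n,cv2.cvtColor(im,cv2.COLOR_RGB2BGR))
def world(name,uv,d,cal=None,pose=None):
    c=calibration(name); uv=np.array(uv,float).reshape(-1,1,2)
    n=cv2.undistortPoints(uv,np.array(c['intrinsics']),np.array(c['distortion'])).reshape(-1,2)
    d=np.array(d,float).reshape(-1,1); P=np.hstack([n,np.ones((len(n),1))])*d
    if name=='wrist':
        H=np.array(c['hand_eye']); P=P@H[:3,:3].T+H[:3,3]
        return P@Ro.from_rotvec(pose[1]).as_matrix().T+pose[0]
    return (P-np.array(c['t']))@np.array(c['R'])
def cloud(name,pose=None):
    im,d=grab_frame(name); v,u=np.mgrid[:400,:640]
    W=world(name,np.stack([u,v],-1).reshape(-1,2),d.reshape(-1),pose=pose).reshape(400,640,3)
    W[d==0]=np.nan
    return im,d,W
E
python3 - <<'E'
from h import *
for n in('scene','top'):
    im,d,W=cloud(n); np.savez(''+n+'.npz',im=im,d=d,W=W); save(n+'.png',im)
    c=calibration(n); print(n,-np.array(c['R']).T@c['t'])
s=monitor.read_state(); print(s['time'],s['eef_rot'],s['opening']); print(calibration('wrist'))
E
```

```text
pics
scene [1.41222485 0.26171165 1.16866703]
top [ 0.43648019 -0.02948185  1.30279509]
0.1 [-6.86787210e-01 -3.06529351e+00  1.64104954e-03] 0.998315239091965
{'intrinsics': array([[287.14309134,   0.        , 321.53487904],
       [  0.        , 287.14309134, 206.15209609],
       [  0.        ,   0.        ,   1.        ]]), 'distortion': array([0.00108416, 0.        , 0.        , 0.        , 0.        ]), 'hand_eye': array([[-5.95580618e-04, -9.57260039e-01, -2.89228046e-01,
         7.99608348e-02],
       [ 9.99999329e-01, -2.82743340e-04, -1.12340875e-03,
        -1.74953947e-03],
       [ 9.93617000e-04, -2.89228521e-01,  9.57259565e-01,
        -1.75138438e-01],
       [ 0.00000000e+00,  0.00000000e+00,  0.00000000e+00,
         1.00000000e+00]])}
```

View pics/scene.png

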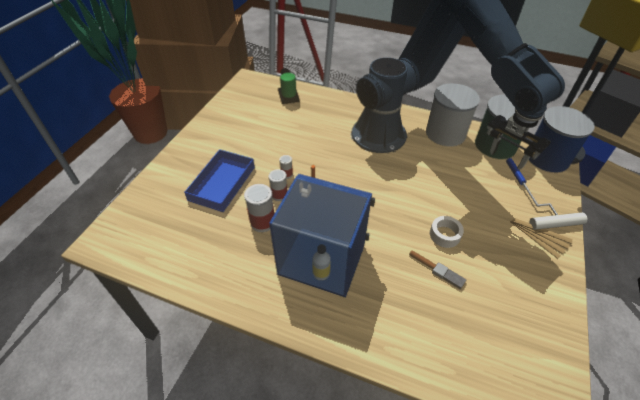

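View pics/top.png

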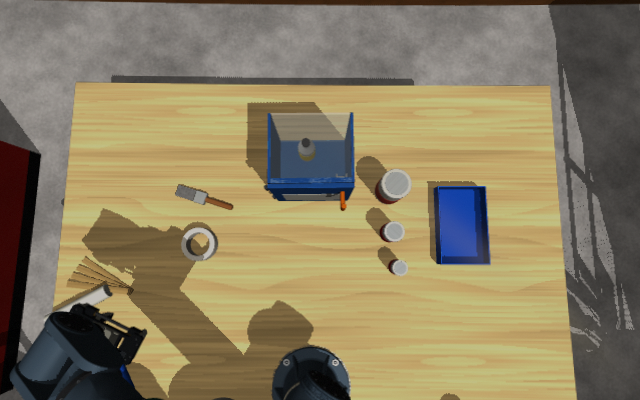

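The scene view shows the locker at (320,235), with tins of three sizes at (260,205), (278,183) and (287,165). From above they are large (395,186), middle (393,231) and small (399,267). The middle one fits the description; I'll measure it and confirm with a crop.

Run:
```python
from h import *
z=np.load('top.npz'); W=z['W'];im=z['im']
for (u,v) in((395,186),(393,231),(399,267)):
    p=W[v-24:v+24,u-24:u+24].reshape(-1,3); p=p[~np.isnan(p[:,0])]
    zt=W[v,u,2]; q=p[abs(p[:,2]-zt)<.006]
    c,r=cv2.minEnclosingCircle((q[:,:2]*1000).astype(np.float32)); print('tin',np.array(c)/1000,'dia',2*r,'h',zt)
# locker: points near top rims
R=W[90:225,230:380].reshape(-1,3); C=im[90:225,230:380].reshape(-1,3).astype(int)
m=(R[:,2]>.262)&(R[:,2]<.295)
print(m.sum()); q=R[m]
print('rect',cv2.minAreaRect((q[:,:2]*1000).astype(np.float32)))
hist=np.histogram(R[:,2],bins=np.arange(0,.31,.02)); print(hist[0])
o=(C[:,0]>150)&(C[:,2]<70)&(C[:,1]<130)&(C[:,1]>50)&(R[:,2]>.2)
print('handle',o.sum(),R[o].mean(0),R[o].min(0),R[o].max(0), np.median(R[o&(R[:,2]>.26)],0))
b=(C[:,2]>C[:,0]*1.6)&m
print('bluerect',b.sum(),cv2.minAreaRect((R[b][:,:2]*1000).astype(np.float32)))
# thinner
for uv in((306,143),(306,150)): print('thinner',W[uv[1],uv[0]])
a=cv2.resize(im[95:295,240:440],(600,600),interpolation=cv2.INTER_CUBIC)
save('crop.png',a)
```

```text
tin [ 0.64059149 -0.26132672] dia 94.64714050292969 h 0.15770060864476385
tin [ 0.49729044 -0.26012683] dia 64.65662384033203 h 0.11264374458499202
tin [ 0.38372464 -0.2811218 ] dia 50.128597259521484 h 0.0884981381055131
6576
rect ((684.3502197265625, 0.0550384521484375), (270.9886169433594, 242.19789123535156), 1.188692569732666)
[5473   26   81   78   73   65   57   61  117   77  142   95  102 4171
 2424]
handle 54 [ 0.57797522 -0.09158488  0.22822689] [ 0.55153601 -0.09696973  0.20602943] [ 0.60368119 -0.08747078  0.27271147] [ 0.55605794 -0.09298824  0.26937423]
bluerect 3122 ((711.3637084960938, 0.8392257690429688), (212.751953125, 237.34495544433594), 0.8386222124099731)
thinner [0.73139933 0.01313189 0.27609503]
thinner [0.71000432 0.01268777 0.28116189]
```

View pics/crop.png

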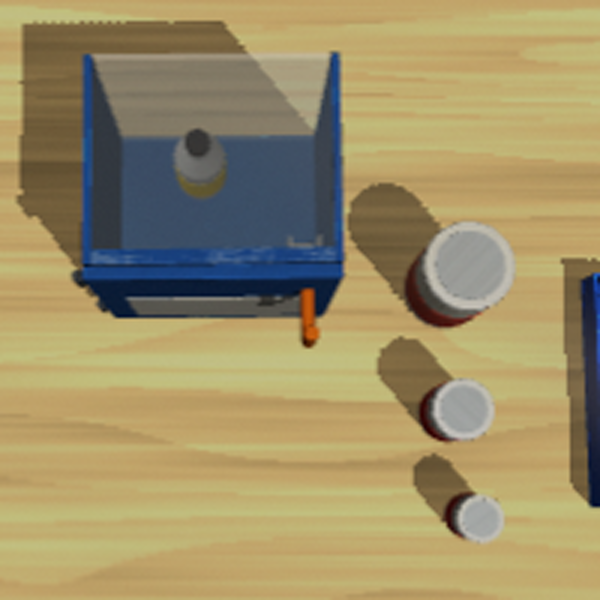

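The crop confirms the middle tin (top-view pixel (393,231)): it measures 65 mm across and 112 mm high, against 95/158 for the large one and 50/88 for the small one. The handle post is at (343,205). Next I'll move above the handle.

```bash
cat >> h.py <<'E'
def down(psi):   # tool pointing down, tool x at heading psi
    x=np.array([np.cos(psi),np.sin(psi),0]); z=np.array([0,0,-1.]); return Ro.from_matrix(np.c_[x,np.cross(z,x),z]).as_rotvec()
E
python3 - <<'E'
from h import *
s=monitor.read_state(); p=s['ee_pos']
bot.movel([p[0],p[1],.45],velocity=.3)
bot.move_pose([.556,-.11,.42],down(np.pi/2+.015))
s=monitor.read_state(); print(s['time'],s['qpos'],s['ee_pos'],s['ft_force'])
im,d,W=cloud('wrist',pose=(s['ee_pos'],s['eef_rot'])); save('w1.png',im)
C=im.astype(int); o=(C[...,0]>120)&(C[...,2]<.5*C[...,0])&(C[...,1]<.75*C[...,0])&(W[...,2]>.2)&(W[...,2]<.3)
P=W[o]; print(o.sum(),P.min(0),P.max(0)); t=P[P[:,2]>.262]; print('post top',len(t),t.min(0),t.max(0),np.median(t,0))
# yaw from the door's front top edge: z .26-.285, blue
b=(C[...,2]>1.5*C[...,0])&(W[...,2]>.262)&(W[...,2]<.29)
B=W[b]; ys=np.arange(-.1,.12,.01); e=[(y,np.percentile(B[abs(B[:,1]-y)<.005][:,0],2)) for y in ys if (abs(B[:,1]-y)<.005).sum()>8]
e=np.array(e); print(np.round(e,4).tolist(), np.polyfit(e[:,0],e[:,1],1) if len(e)>2 else '')
E
```

```text
3.4917 [-2.76222763e-01  2.60900764e-01  1.26790612e+00  1.55671790e-04
  1.61268678e+00 -2.92388118e-01] [ 0.55613222 -0.10926777  0.42006526] [-0.01550818 -0.20931993  0.47926366]
350 [ 0.55039771 -0.10191465  0.20588064] [ 0.60613908 -0.0884965   0.27124016]
post top 107 [ 0.55039771 -0.10122415  0.26390597] [ 0.56318099 -0.0884965   0.27124016] [ 0.55628399 -0.09505498  0.26951744]
[[-0.1, 0.6066], [-0.09, 0.6064], [-0.08, 0.6063], [-0.07, 0.6062], [-0.06, 0.606], [-0.05, 0.606], [-0.04, 0.6062], [-0.03, 0.6063], [-0.02, 0.6059], [-0.01, 0.6055], [-0.0, 0.6053], [0.01, 0.6051], [0.02, 0.6056], [0.03, 0.605], [0.04, 0.6045], [0.05, 0.6041], [0.06, 0.6041], [0.07, 0.604], [0.08, 0.6038]] [-0.01561316  0.60525334]
```

View pics/w1.png

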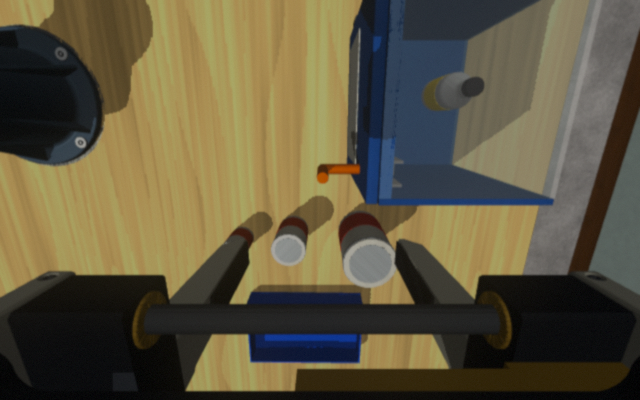

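The wrist view shows the post top at (322,178), the door face at x≈360 and the bottle at (455,92) towards the back. The yaw fits at 0.0156. I'll grip the post across the door's normal and swing it open.

```bash
cat >> h.py <<'E'
yaw=.0156; RL=np.array([[np.cos(yaw),-np.sin(yaw)],[np.sin(yaw),np.cos(yaw)]])
h0=np.array([.5565,-.095]); O=h0-RL@[-.164,-.090]; hinge=O+RL@[-.107,.120]
def L(x,y,z): return np.r_[O+RL@[x,y],z]
def hp(th,z=.254):
    c,s=np.cos(-th),np.sin(-th); return np.r_[hinge+np.array([[c,-s],[s,c]])@(h0-hinge),z]
def ho(th): return down(np.pi/2+yaw-th)
def fm(): return np.round(monitor.read_state()['ft_force'],1)
E
python3 - <<'E'
from h import *
print('O',O,'hinge',hinge)
bot.gripper_to(.36,effort=20)
bot.movel(hp(0,.33),velocity=.25,ori=ho(0)); bot.movel(hp(0),velocity=.12)
print(fm()); bot.gripper_to(0.0,effort=20); s=monitor.read_state(); print(s['opening'],s['grasp_force'],fm())
for th in (.03,.06,.1,.15):
    bot.movel(hp(th),velocity=.05,ori=ho(th)); s=monitor.read_state(); print(th,s['opening'],s['grasp_force'],fm())
for th in np.linspace(.3,1.68,10):
    bot.movel(hp(th),velocity=.16,ori=ho(th)); s=monitor.read_state(); print(round(th,2),round(s['opening'],3),s['grasp_force'],fm(),s['time'])
print(s['qpos'])
E
```

```text
O [ 0.7190761  -0.00245265] hinge [0.6102172  0.11586361]
[-0.1  0.4  0.4]
0.13585926668227857 20.0006040930748 [-0.6  0.5  2.6]
0.03 0.13548967075769866 20.001100301742554 [ 2.2 -0.1  2.2]
0.06 0.13885041788218935 20.00657469034195 [-5.6  1.2  7.4]
0.1 0.13488471994266807 20.00091165304184 [-0.2 -0.6  5.7]
0.15 0.1371648805522738 20.00093936920166 [0.3 0.  5.4]
0.3 0.136 20.001189708709717 [-1.9 -2.7  6.3] 8.0
0.45 0.137 20.001277327537537 [-2.8 -3.5  8.2] 8.3583
0.61 0.139 20.00244677066803 [-6.  -4.5  9.4] 8.7167
0.76 0.139 20.00422865152359 [-9.  -5.9 11.5] 9.075
0.91 0.135 20.006500482559204 [-11.4  -5.   14. ] 9.4333
1.07 0.137 20.008595287799835 [-13.8  -3.9  15.6] 9.7917
1.22 0.136 20.010008811950684 [-16.   -2.6  18.8] 10.15
1.37 0.137 20.006872415542603 [-14.    0.3  15.5] 10.5083
1.53 0.137 20.00452995300293 [-13.    2.5  14.2] 10.8667
1.68 0.138 20.003720819950104 [-11.4   5.3  12.5] 11.225
[0.34018683 0.11692956 1.83713218 0.00297225 1.19102042 2.00166683]
```

```bash
cat >> h.py <<'E'
def tilt(a=np.radians(36),psi=yaw):
    f=np.array([np.cos(psi),np.sin(psi),0]); z=np.sin(a)*f-np.array([0,0,np.cos(a)])
    y=np.array([-np.sin(psi),np.cos(psi),0]); x=np.cross(y,z); return Ro.from_matrix(np.c_[x,y,z])
T=tilt(); To=T.as_rotvec()
def gp(p): return np.array(p)-.006*T.as_matrix()[:,2]
E
python3 - <<'E'
from h import *
bot.gripper_to(.36); bot.movel(hp(1.68,.40),velocity=.25); print(fm())
bot.gripper_to(1.0)
bot.move_pose(gp([.49,-.26,.26]),To)
s=monitor.read_state(); print(s['time'],s['qpos'],s['ee_pos'])
im,d,W=cloud('wrist',pose=(s['ee_pos'],s['eef_rot'])); save('w2.png',im)
m=(abs(W[...,2]-.112)<.006)&(abs(W[...,0]-.497)<.045)&(abs(W[...,1]+.26)<.045); q=W[m]
print(m.sum(), cv2.minEnclosingCircle((q[:,:2]*1000).astype(np.float32)) if m.sum() else '',np.median(q[:,2]))
im,d,W=cloud('top'); np.savez('top2.npz',im=im,W=W)
# door angle check: door top points
C=im.astype(int); b=(C[...,2]>1.5*C[...,0])&(abs(W[...,2]-.276)<.01)&(W[...,0]<.59)&(W[...,1]>.05)
print('door',b.sum(), cv2.minAreaRect((W[b][:,:2]*1000).astype(np.float32)))
E
```

```text
[-1.  -0.6 -0. ]
17.6 [-0.80372722  0.09376442  1.9798443   0.69476991  0.7355957  -2.83791835] [ 0.48655193 -0.25997476  0.26492226]
2818 ((495.7767639160156, -263.1105041503906), 32.820858001708984) 0.11030406792794219
door 422 ((376.0176696777344, 113.55584716796875), (426.3882141113281, 56.18556594848633), 7.319464683532715)
```

View pics/w2.png

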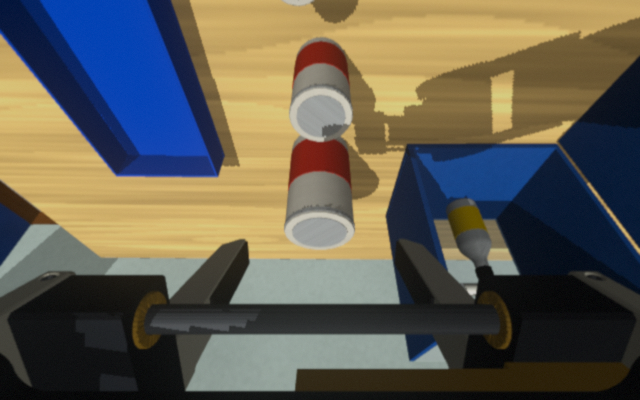

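The middle tin's lid is at (320,112), the larger one's at (320,230) and the bottle at (468,220). Joint 6 is close to its limit, so I'll pick with the heading along the arm's radius and turn about the vertical while carrying.

```bash
cat >> h.py <<'E'
def pose(p,psi,a=36):
    R=tilt(np.radians(a),psi); return np.array(p)-.006*R.as_matrix()[:,2],R.as_rotvec()
E
python3 - <<'E'
from h import *
t=[.496,-.262]; psi=np.arctan2(t[1],t[0])
P,o=pose([*t,.26],psi); print('ik',bot.solve_ik(P,o))
for q in ([.50,-.12,.13],[*L(-.22,0,.105)],[*L(-.048,0,.09)]):
    A,b=pose(q,yaw); print(bot.solve_ik(A,b))
bot.move_pose(P,o); print(monitor.read_state()['qpos'])
bot.movel(pose([*t,.075],psi)[0],velocity=.15); print(fm())
bot.gripper_to(0,effort=40); s=monitor.read_state(); print(s['opening']*93,s['grasp_force'],fm())
bot.movel(pose([*t,.13],psi)[0],velocity=.12); s=monitor.read_state(); print(s['opening'],s['grasp_force'],fm(),s['time'],s['qpos'])
E
```

```text
ik [-0.60591018  0.04714699  2.03101467  0.16453925  0.4437874  -1.81683602]
None
[-0.16894416  0.24640659  2.31812933  1.94915738  0.11632914  2.6110129 ]
[-0.10516158  0.51244744  1.91014717  0.64674976  0.11777954 -2.3120683 ]
[-0.60619351  0.04723512  2.03085414  0.16549908  0.4443479  -1.81864102]Traceback (most recent call last):
  File "<stdin>", line 7, in <module>
rig.Unreachable: the arm cannot follow that straight line within its joint ranges
```

Run:
```python
from h import *
f=lambda q: None if q is None else np.round(q,2).tolist()
t=[.496,-.262]
print(monitor.read_state()['qpos'])
for a in (31,34):
  for dps in (-.5,-.25,0,.25):
    psi=np.arctan2(t[1],t[0])+dps
    print('pick',a,dps,[f(bot.solve_ik(*pose([*t,z],psi,a))) for z in(.07,.2)])
  for ps in (-.3,-.15,.0156,.2):
    print('loc',a,ps,[f(bot.solve_ik(*pose(L(*q),ps,a))) for q in((-.22,0,.2),(-.15,0,.18),(-.1,0,.14),(-.048,0,.082))])
```

```text
[-0.60619351  0.04723512  2.03085414  0.16549908  0.4443479  -1.81864102]
pick 31 -0.5 [[-0.43, 0.44, 2.07, -1.07, 0.32, -0.03], [-0.43, 0.2, 1.98, -0.55, 0.56, -0.6]]
pick 31 -0.25 [[-0.51, 0.42, 2.12, -0.99, 0.14, -0.39], [-0.51, 0.17, 2.02, -0.28, 0.44, -1.12]]
pick 31 0 [[-0.6, 0.41, 2.13, 0.76, 0.08, -2.43], [-0.6, 0.16, 2.04, 0.15, 0.41, -1.8]]
pick 31 0.25 [None, [-0.69, 0.17, 2.02, 0.48, 0.5, -2.4]]
loc 31 -0.3 [[-0.02, 0.06, 2.16, -0.35, 0.43, -1.01], [-0.02, 0.22, 2.02, -0.38, 0.41, -0.98], [-0.01, 0.37, 1.93, -0.44, 0.35, -0.91], [-0.01, 0.54, 1.83, -0.55, 0.29, -0.79]]
loc 31 -0.15 [[-0.09, 0.04, 2.17, -0.09, 0.39, -1.43], [-0.07, 0.21, 2.04, -0.12, 0.36, -1.39], [-0.06, 0.36, 1.95, -0.16, 0.3, -1.34], [-0.05, 0.53, 1.85, -0.23, 0.23, -1.27]]
loc 31 0.0156 [[-0.16, 0.04, 2.17, 0.23, 0.4, -1.93], [-0.13, 0.2, 2.04, 0.21, 0.37, -1.89], [-0.11, 0.35, 1.95, 0.22, 0.3, -1.89], [-0.1, 0.53, 1.85, 0.27, 0.23, -1.93]]
loc 31 0.2 [[-0.23, 0.05, 2.16, 0.49, 0.48, -2.39], [-0.19, 0.21, 2.03, 0.48, 0.44, -2.35], [-0.17, 0.36, 1.94, 0.53, 0.38, -2.4], [-0.15, 0.54, 1.84, 0.63, 0.31, -
[... 358 characters left out ...]
.45, -2.53]]
loc 34 -0.3 [[-0.01, 0.05, 2.19, -0.46, 0.37, -0.9], [-0.01, 0.21, 2.06, -0.5, 0.34, -0.85], [-0.0, 0.36, 1.97, -0.61, 0.29, -0.73], [-0.0, 0.54, 1.87, -0.8, 0.23, -0.54]]
loc 34 -0.15 [[-0.08, 0.03, 2.21, -0.12, 0.31, -1.4], [-0.07, 0.2, 2.07, -0.17, 0.28, -1.34], [-0.06, 0.35, 1.99, -0.24, 0.22, -1.26], [-0.05, 0.53, 1.88, -0.39, 0.15, -1.1]]
loc 34 0.0156 [[-0.16, 0.03, 2.21, 0.31, 0.33, -2.02], [-0.13, 0.2, 2.08, 0.29, 0.29, -1.97], [-0.12, 0.35, 1.99, 0.34, 0.22, -2.01], [-0.1, 0.53, 1.89, 0.46, 0.15, -2.12]]
loc 34 0.2 [[-0.25, 0.04, 2.2, 0.62, 0.43, -2.53], [-0.2, 0.2, 2.07, 0.63, 0.38, -2.5], [-0.18, 0.36, 1.98, 0.72, 0.32, -2.58], [-0.16, 0.53, 1.88, 0.88, 0.26, -2.74]]
```

Run:
```python
from h import *
t=[.496,-.262]; psi=np.arctan2(t[1],t[0])-.5; A=33
bot.move_pose(*pose([*t,.20],psi,A)); print(fm())
bot.movel(pose([*t,.070],psi,A)[0],velocity=.1); s=monitor.read_state(); print(s['ee_pos']-pose([*t,.070],psi,A)[0],fm())
bot.gripper_to(0,effort=40); s=monitor.read_state(); print(s['opening']*93,s['grasp_force'],fm())
bot.movel(pose([*t,.20],psi,A)[0],velocity=.1); s=monitor.read_state(); print(s['opening']*93,s['grasp_force'],fm(),s['time'],s['qpos'])
P,o=pose(L(-.22,0,.20),yaw,A); bot.movel(P,velocity=.12,ori=o); s=monitor.read_state(); print(s['opening']*93,fm(),s['time'],s['qpos'])
im,_=grab_frame('scene'); save('s3.png',cv2.resize(im[130:330,180:440],(780,600)))
```

```text
[ 0.4 -0.1 -0.9]
[ 1.16238991e-04 -1.31593213e-05  2.30638991e-04] [ 0.3 -0.7  0.5]
61.6926957735659 39.95547652244568 [0.8 0.1 0.5]
61.409142435735454 39.960967898368835 [-0.1  0.5 -3.6] 23.375 [-0.41499423  0.19770032  2.00430499 -0.62530038  0.52696541 -0.51863615]
61.99072824528165 [ 0.3  0.9 -3.8] 25.6333 [-0.16224544  0.03039208  2.1983466   0.27869662  0.35674523 -1.98220357]
```

View pics/s3.png

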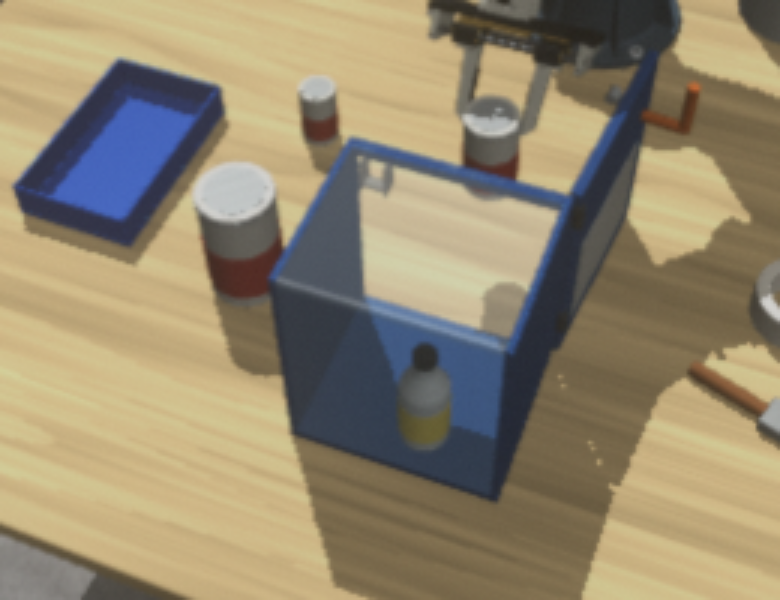

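The tin hangs upright at (490,140), the door is wide open at (620,180), the bottle is at the back (425,400), and the roller sits at (375,172). Now I'll feed the tin in along a descending path, shifted slightly left to clear the roller.

Run:
```python
from h import *
A=33; y=.006
for x,z in((-.17,.18),(-.10,.13),(-.075,.108),(-.048,.090)):
    bot.movel(pose(L(x,y,z),yaw,A)[0],velocity=.09); print(x,fm())
f0=fm()[2]
z=.087
while z>.078:
    bot.movel(pose(L(-.048,y,z),yaw,A)[0],velocity=.02); f=fm(); print(round(z,4),f)
    if f[2]-f0>2.5: break
    z-=.001
bot.gripper_to(.8); s=monitor.read_state(); print(s['opening']*93,fm(),s['time'])
for x,z2 in((-.10,z+.012),(-.20,.15)):
    bot.movel(pose(L(x,y,z2),yaw,A)[0],velocity=.1); print(fm())
bot.movel(pose(L(-.24,y,.28),yaw,A)[0],velocity=.25); print(monitor.read_state()['time'])
im,_=grab_frame('scene'); save('s4.png',cv2.resize(im[130:330,180:440],(780,600)))
```

```text
-0.17 [-0.2  1.  -4.3]
-0.1 [ 0.3  0.6 -3.3]
-0.075 [-0.3  0.  -3.6]
-0.048 [-0.2  0.  -4.5]
0.087 [ 0.3  0.8 -3.9]
0.086 [-0.1 -0.  -3.8]
0.085 [ 0.2 -0.5 -3.7]
0.084 [-0.   0.7 -3.5]
0.083 [-2.1  1.2 -0.1]
74.45760563673564 [-0.3 -0.4  1. ] 30.3417
[-0.7  0.4  0.4]
[-0.3 -0.7 -0.3]
33.0083
```

View pics/s4.png

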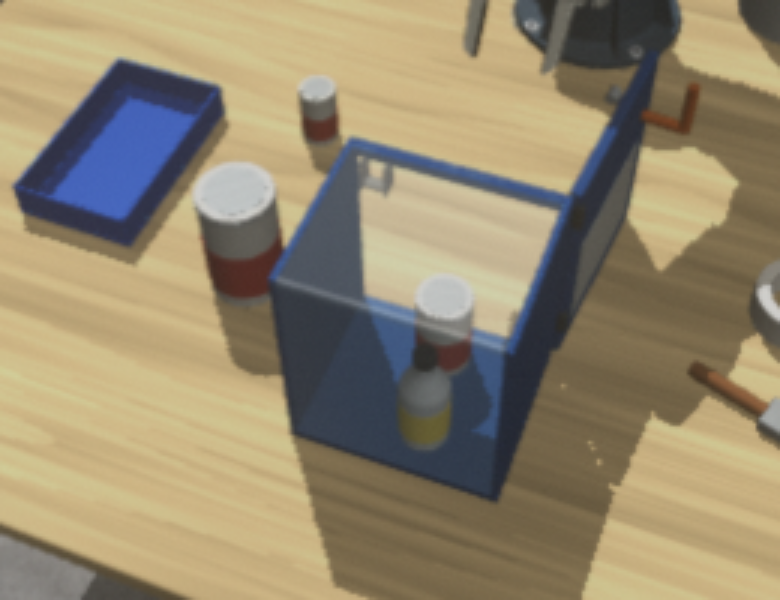

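The tin stands upright inside at (443,320), in front of the undisturbed bottle at (425,400), and the gripper is clear. Next I'll regrip the handle and close the door.

Run:
```python
from h import *
p=monitor.read_state()['ee_pos']; bot.movel([p[0]-.02,p[1],.42],velocity=.3)
bot.move_pose(hp(1.68,.42),ho(1.68)); bot.gripper_to(.36,effort=20)
s=monitor.read_state(); im,d,W=cloud('wrist',pose=(s['ee_pos'],s['eef_rot']))
C=im.astype(int); o=(C[...,0]>90)&(C[...,2]<.5*C[...,0])&(C[...,1]<.75*C[...,0])&(W[...,2]>.26)&(W[...,2]<.28)&(np.hypot(W[...,0]-hp(1.68)[0],W[...,1]-hp(1.68)[1])<.05)
P=W[o]; print(s['time'],o.sum(),hp(1.68)); 
if len(P):
    c=(P.min(0)+P.max(0))/2; print(c); v=c[:2]-hinge; u=h0-hinge
    print('theta',(np.arctan2(u[1],u[0])-np.arctan2(v[1],v[0]))%(2*np.pi),np.hypot(*v),np.hypot(*u))
```

```text
37.6667 109 [0.40646412 0.19224217 0.254     ]
[0.40566913 0.19120194 0.26686059]
theta 1.6742513665649899 0.21798113086606316 0.21759825366946306
```

Run:
```python
from h import *
bot.movel(hp(1.675),velocity=.15,ori=ho(1.675)); print(fm())
bot.gripper_to(0,effort=30)
for th in np.linspace(1.5,.15,9): bot.movel(hp(th),velocity=.15,ori=ho(th)); print(round(th,2),fm())
for th in (.1,.07,.05,.03,.015,0,-.008): bot.movel(hp(th),velocity=.05,ori=ho(th)); print(th,fm(),monitor.read_state()['opening'])
bot.pause(.3); print(fm())
bot.gripper_to(.36); bot.movel(hp(0,.40),velocity=.2); print(fm())
p=hp(0,.45); p[0]-=.15; bot.movel(p,velocity=.3)
s=monitor.read_state(); print(s['time'])
im,d,W=cloud('top'); C=im.astype(int)
o=(C[...,0]>120)&(C[...,2]<.5*C[...,0])&(C[...,1]<.75*C[...,0])&(W[...,2]>.26)&(W[...,2]<.28)&(abs(W[...,0]-.55)<.1)
print('handle',np.median(W[o],0) if o.any() else None,h0)
im,_=grab_frame('scene'); save('s5.png',cv2.resize(im[130:330,180:480],(800,533)))
```

```text
[-0.   0.8 -0.8]
1.5 [ 1.8 -0.6  0.5]
1.33 [ 4.5 -1.4  0.4]
1.16 [ 6.5  0.6 -0.3]
0.99 [ 8.4  2.7 -2.1]
0.82 [ 7.8  4.8 -1. ]
0.66 [9.  7.5 0.1]
0.49 [7.1 8.9 0.9]
0.32 [ 7.4 10.8  3. ]
0.15 [ 5.2 11.9  4.4]
0.1 [ 3.2 10.8  4.3] 0.13514704319034318
0.07 [-0.3 12.1  6.4] 0.13175926670736454
0.05 [-3.2 12.5  8.3] 0.13259595155706722
0.03 [ 1.5 11.3  5.7] 0.13406499856083207
0.015 [ 3.3 10.6  3.4] 0.13590527862603838
0 [-0.1 11.7  6.3] 0.13158581868284058
-0.008 [-10.   13.4  11.6] 0.1324780876468256
[-9.1 13.8 10.4]
[ 0.3 -0.2  0. ]
47.35
handle [ 0.5560447  -0.09314381  0.26839332] [ 0.5565 -0.095 ]
```

View pics/s5.png

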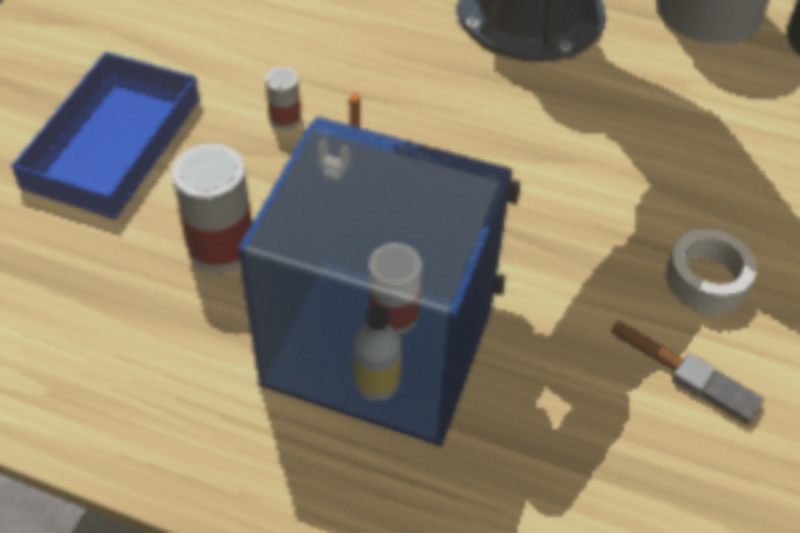

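The door is shut, with its handle at (355,108) matching the original closed position. The tin stands upright inside at (395,290), and the bottle, tape, brush and tray are in place.

```bash
python3 -c "
from rig import bot
print(bot.sign_off())"
```

```text
the job is handed in; nothing more can be done
None
```

The middle red-banded tin stands upright on the locker floor, the door was pushed shut through the catch and is closed, the bottle, tape, brush and tray look undisturbed in the last picture, and the job was handed in at about 47 s on the robot's clock.

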